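Lay the kebab skewers across the extending rack

TASK

Get the two kebabs ready for the air fryer: draw out the sliding end of the wire skewer rack (the end with the wooden grip) far enough for the skewers to span it, then lay both skewers from the chopping board across the rack, each with its bare ends resting down in a facing pair of dips and its food hanging between the two ends. Leave at least one pair of dips empty between the two skewers so that hot air gets round them, and leave the other things on the worktop where they are.

Things in the scene. Friction and masses are not known exactly. Their poses are not given: they have to be found in the camera images.
- rack: Chrome wire skewer rack on rubber feet; it does not shift. Origin: on the worktop under its frame's middle. x: along the slide from the fixed to the sliding end; y: across; z up. Frame of low side rods at y = -68 and 68 mm, x = -111 to 118 mm, top 16 mm high. A 4 mm shaft resting in facing dips of both ends has its axis 68 mm above the worktop.
- rack_fixed_end (a point): Fixed end (rack x = -105 mm): 4 mm wire across the rack, crimped into 4 V-shaped dips at y = -51, -17, 17 and 51 mm from this point, each 34 mm wide at the top with sides at 50 degrees. Wire centre 64 mm high in the dips (this point, at the middle), 79 mm at the crests. A cross wire at 36 mm height in the same plane. Axes as the rack's.
- rack_sliding_end (a point): Sliding end (rack x = -45 mm + joint rack_end), a twin of the fixed end: same four dips at the same y, each facing its partner. This point: its middle, 64 mm high, level with the bottom of the dips. Axes as the rack's. Nothing stands between the two ends but the low side rods.
- rack_end (a joint): Slide of the movable end, m: distance between the two ends = 0.060 + this value; 0 = pushed in, 0.15 = fully out. 0 to 0.025 at the start. Stays where it is left; about 1.5 N and a little drag to move. The skewers' 90 mm of food must go between the ends and the bare shafts reach over both.
- rack_pull (a point): Centre of the sliding end's grip, and moves with it: a wooden barrel 14 mm thick, 46 mm long, level along the rack's y, 47 mm above the worktop, 40 mm outside the sliding end (towards +x of the rack), on a thin wire at each end. 30 mm free between it and the end's wires.
- board: Wooden chopping board, 300 x 210 x 22 mm, that does not shift; origin under its centre on the worktop, y axis along its 300 mm side. The two skewers lie on it about 84 mm apart, roughly along its long side.
- skewer_a_centre (a point): Loaded steel kebab skewer with two courgette slices; this point: mid-food, on the shaft's axis, 14 mm above the board at the start. x: along the shaft to the tip. Food from x = -45 to 45 mm, 25 to 28 mm wide and high, a pale 28 mm block at the middle. Bare 4 mm shaft 50 mm on each side, to the tip (x = 98, last 8 tapered) and to a 22 mm flat ring (x = -95 to -117). 80 to 150 g.
- skewer_b_centre (a point): The other skewer, with a mushroom and one courgette slice; otherwise the same: this point mid-food on the shaft's axis, x along the shaft to the tip, food from x = -45 to 45 mm, 25 to 28 mm wide and high, bare 4 mm shaft 50 mm on each side, ring at the -x end. 80 to 150 g, balanced near this point.
- garlic_2: Garlic bulb, about 53 mm wide, on the worktop between the board and the rack; origin at its underside. Leave alone.
- lemon_2: Lemon, 71 x 53 x 51 mm, behind the rack; origin at its underside. Leave alone.
- peeler: Vegetable peeler with a yellow handle, 170 x 25 x 18 mm, lying on the left; origin at its underside. Leave alone.
- marinade_bowl: Dotted stoneware bowl, 144 mm wide, 48 mm high, on the left; origin at its underside. Leave alone.
- pepper_mill: Wooden pepper mill, 58 mm wide, 170 mm high, at the back beside the air fryer; origin at its foot. Leave alone.

How it is judged:
At the end, for the whole second after the job is handed in: Both skewers lie at rest and level, each in one facing pair of dips: shaft axis 63 to 74 mm above the worktop, tilt under 0.04 rad, within 0.1 rad of the rack's long direction, the food's centre between the two ends; at least one empty pair of dips lies between them (height (world z) of skewer_a_centre between 0.063 and 0.074 m and angle between skewer_a_centre's own x axis and vertical between 1.5308 and 1.6108 rad and angle between the x axis of each of skewer_a_centre, skewer_b_centre and the x axis of rack, either way round below 0.1 rad and x of each of skewer_a_centre, skewer_b_centre in the frame of rack_fixed_end above 0 m and x of each of skewer_a_centre, skewer_b_centre in the frame of rack_sliding_end below 0 m and y of skewer_a_centre in the frame of rack between -0.06 and 0.06 m and linear speed of each of skewer_a, skewer_b below 0.02 m/s and height (world z) of skewer_b_centre between 0.063 and 0.074 m and angle between skewer_b_centre's own x axis and vertical between 1.5308 and 1.6108 rad and y of skewer_b_centre in the frame of rack between -0.06 and 0.06 m and ((y of skewer_a_centre in the frame of rack below -0.034 m and y of skewer_b_centre in the frame of rack above 0 m) or (y of skewer_a_centre in the frame of rack below 0 m and y of skewer_b_centre in the frame of rack above 0.034 m) or (y of skewer_b_centre in the frame of rack below -0.034 m and y of skewer_a_centre in the frame of rack above 0 m) or (y of skewer_b_centre in the frame of rack below 0 m and y of skewer_a_centre in the frame of rack above 0.034 m))); the robot touches nothing.
It fails at once if a thing that is no part of the job is pushed more than 30 mm (distance of any of garlic_2, lemon_2, peeler, marinade_bowl, pepper_mill from where it was at the start of the episode above 0.03 m).
It also fails if it takes over 67 s, if anything falls off the work surface, if the arm or the gripper's body presses on something with over 40 N, if the wrist force passes 120 N, or if a joint passes its speed limit or range.

ROBOT

A 6-joint arm with a two-finger parallel gripper is mounted at the origin on a cart in front of the work surface, level with it; the furniture and walls round the work are solid. World frame = base frame: x ahead of the robot, y to its left, z up, the work surface at z = 0. Lengths are in m, angles in rad, forces in N, time in s.
With the tool pointing down it reaches from about 0.425 to 0.95 m from the base axis. Payload 3.5 kg.
Tool frame: the origin (TCP) lies on the centre line of the jaws, within the pads' length; the fingertips stand 14 mm ahead of it and the grasp point (between the pads) lies 5 mm behind it (ctrl.tip_reach is the distance from the TCP to the fingertips, in m); z points along the fingers, y is the line along which they close (so a half turn about z gives the same grasp; the last joint's range is limited). The gripper opens to 85 mm and grips with 20 to 120 N. Pads are 22 mm wide; open, the fingers measure 114 mm over their backs; the gripper's body (76 mm by 85 mm) begins 54 mm behind the grasp point. The pads swing forward as they close: fully open they stand 13 mm farther back than shut.
Start: joints at [-1.295, 0.286, 1.577, -0, 1.279, -0.15], TCP at [0.279, -0.615, 0.245] pointing down, gripper open.
Joint ranges: [-2.77, 2.77], [-0.9, 2.22], [0.21, 2.48], [-1.53, 4.67], [0.24, 2.81], [-2.84, 2.84]. Speed limits (rad/s): [2.79, 2.79, 3.14, 3.14, 3.14, 3.14].

INTERFACE

Orientations are given as a unit quaternion [x, y, z, w].
In Python, from plant import get_state, imaging, workorder, ctrl gives the robot as it stands. The module is installed in compiled form; this text tells all that it offers.
- The arm moves only by the shell command python3 -m jog 'ROWS' [FORCE]. ROWS is JSON, a list of rows, each a list of 7 numbers: the closure, from 0 (fully open) to 1 (shut), then the shift along the tool's x, y, z in mm, then the turn, a rotation vector about the tool's x, y, z in rad. In form: [[gripper, tx, ty, tz, ax, ay, az], ...]. A call has 1 to 12 rows; each row is the pose to reach, as a shift and turn from the pose commanded when the call began, along the tool's axes at that moment; what a row does not reach only later rows make up. A row lasts 1/10 s, in which the tool goes at most 50 mm and 8.59 degrees, less where a joint would pass 70% of its speed; a pose out of reach is approached as far as the arm can. A call with a gripper value outside its range is refused whole. The fingers move at their own pace and stop on an object; FORCE is the grip in N (left out, the last holds). Time passes only in rows, so rows that repeat a pose let the fingers close. It gives the time, the measured TCP pose, the force, the opening and the grip force at its end, in the units of the state.
- get_state(): the state, without advancing time (a new reading comes with each control period).
- imaging.read_camera(name): name is "scene" or "top"; returns a dict with "image" (400x640x3 uint8, blue, green, red), "fx", "fy", "cx", "cy" (pixels), "k1" (the pictures are not rectified: a ray, as slopes to the right and down, at radius r is drawn at 1 + k1 r^2 times it, then the intrinsics apply), "R" (3x3) and "t" (3): a world point X has camera coordinates R X + t. Camera axes: x right, y down, z forward; pixel columns grow to the right and rows downward; lengths in m; the calibration is good to about 2 mm. A picture is of the moment at which its call begins. There is no depth.
- workorder.sign_off(): hands the job in; it is judged then, once.
The state is a dict: "time": time; "qpos": joint angles; "dq": joint speeds; "joint_efforts": joint torques, N m; "eef_pos": TCP position; "tcp_rot": TCP orientation; "contact_force": force on the tool from outside, world axes, zero at the start; "wrist_torque": the same for the moment, N m; "opening": opening from 0.0 (shut) to 1.0 (fully open); "finger_force": force on a finger pad.
Only numpy, scipy, OpenCV 4.12 (cv2) and the standard library are available. Lean on these libraries where they do the work, as an engineer would, in place of code of your own. Each camera call takes 0.05 s, during which the arm holds its last target. There are 200 camera calls.

## Working session

There is one attempt and no reset: what is moved stays moved. The work goes in short steps, Python scripts to look and compute and a shell command to move; the robot and the scene stay as the last step left them, time stands still between calls to the robot, and variables do not carry over. Pictures are saved under pics/ and viewed, at most 10 in all, crops included, and the job is handed in when it is done.

```bash
mkdir -p pics; python3 - <<'E'
from plant import get_state, imaging, ctrl
import cv2
s=get_state()
print({k:s[k] for k in('time','eef_pos','tcp_rot','opening')},ctrl.tip_reach)
for n in('scene','top'):
    c=imaging.read_camera(n); cv2.imwrite(f'pics/{n}0.png',c['image']); print({k:v for k,v in c.items() if k!='image'})
E
```

```text
{'time': 0.0, 'eef_pos': array([ 0.27866103, -0.6141104 ,  0.24393152]), 'tcp_rot': array([ 9.77422619e-01,  2.11290375e-01, -6.90373761e-05, -1.18212565e-03]), 'opening': 0.9957294516338192} 0.014
{'fx': 361.0452634659748, 'fy': 361.0452634659748, 'cx': 319.7659563903529, 'cy': 200.09202097942926, 'k1': -0.07007946183076158, 'R': array([[-0.85649019, -0.5159651 ,  0.01430269],
       [-0.39819631,  0.64285797, -0.65434954],
       [ 0.32842693, -0.56613924, -0.75605695]]), 't': array([0.46990776, 0.31276884, 0.94989682])}
{'fx': 463.18163137924046, 'fy': 463.18163137924046, 'cx': 311.3168682343694, 'cy': 196.86113906518042, 'k1': -0.08607961485243597, 'R': array([[-2.01740569e-02, -9.99796479e-01,  9.42453909e-05],
       [-9.80350105e-01,  1.97631632e-02, -1.96272995e-01],
       [ 1.96231186e-01, -4.05201604e-03, -9.80549286e-01]]), 't': array([-0.03927933,  0.58504721,  1.20472832])}
```

View pics/scene0.png

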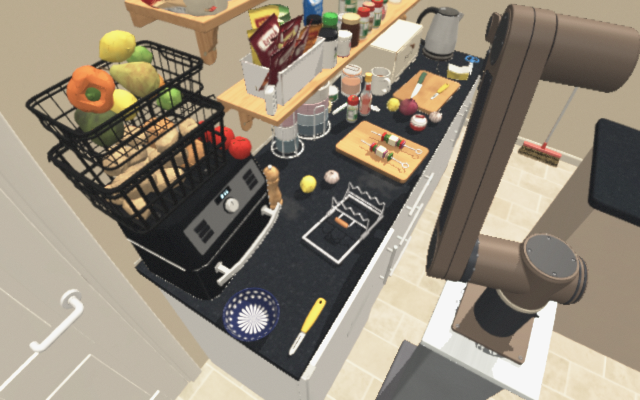

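View pics/top0.png

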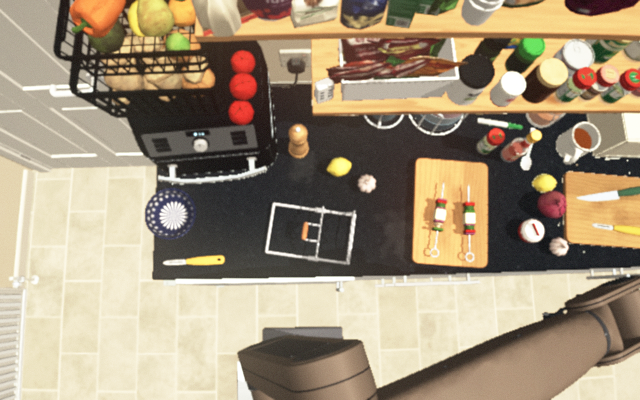

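The scene view shows the rack's free end facing the air fryer. In the top view the rack is at about (268–355, 205–262), its wooden grip at (306, 231), and the skewers at about (438, 222) and (470, 225). I'll enlarge the top view to pick points.

```bash
python3 - <<'E'
import cv2,numpy as np
im=cv2.imread('pics/top0.png')
a=cv2.resize(im[195:270,258:368],None,fx=7,fy=7,interpolation=cv2.INTER_CUBIC)
cv2.imwrite('pics/rack.png',a)
b=cv2.resize(im[172:272,410:495],None,fx=6,fy=6,interpolation=cv2.INTER_CUBIC)
cv2.imwrite('pics/board.png',b)
E
cat > h.py <<'E'
import numpy as np,cv2,pickle
from plant import imaging,get_state
from scipy.spatial.transform import Rotation as Rn
def rays(c,px):
    k=np.array([[c['fx'],0,c['cx']],[0,c['fy'],c['cy']],[0,0,1]])
    px=np.array(px,float).reshape(-1,2); d=(px-[c['cx'],c['cy']])/[c['fx'],c['fy']]
    u=d.copy()
    for _ in range(20): u=d/(1+c['k1']*(u**2).sum(1,keepdims=True))
    v=np.c_[u,np.ones(len(u))]@c['R']
    return -c['R'].T@c['t'],v
def onplane(c,px,z):
    o,v=rays(c,px); return o+v*((z-o[2])/v[:,2])[:,None]
def proj(c,X):
    p=np.atleast_2d(X)@c['R'].T+c['t']; u=p[:,:2]/p[:,2:]
    u=u*(1+c['k1']*(u**2).sum(1,keepdims=True)); return u*[c['fx'],c['fy']]+[c['cx'],c['cy']]
E
```

```text
(no output)
```

View pics/rack.png

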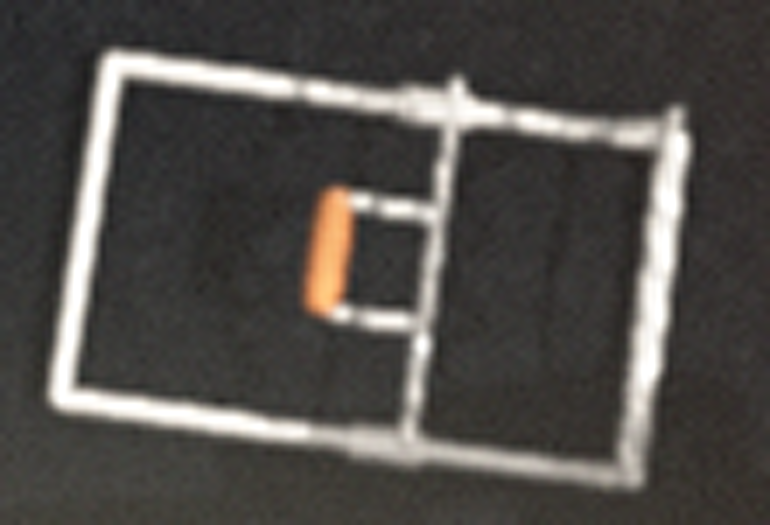

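View pics/board.png

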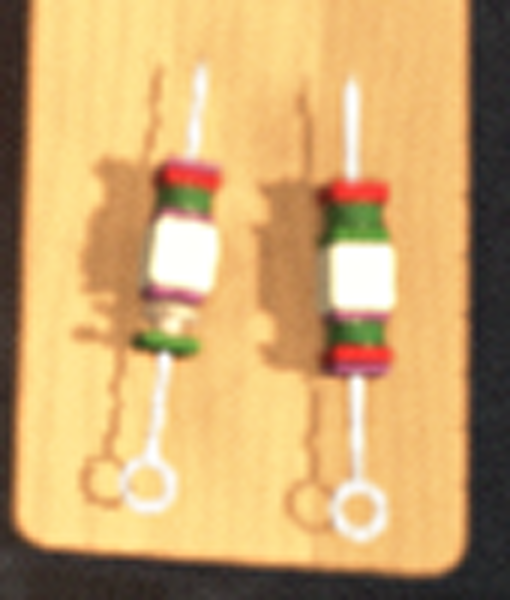

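```bash
cat > m.py <<'E'
from h import *
c=imaging.read_camera('top')
R=lambda p:(np.array(p)+.5)/7-.5+[258,195]
B=lambda p:(np.array(p)+.5)/6-.5+[410,172]
np.set_printoptions(precision=4,suppress=True)
f=onplane(c,R([(115,62),(62,398),(640,133),(638,478),(88,230)]),.014)
print('frame',f); 
for i,j in((0,2),(1,3),(0,1)): d=f[i]-f[j]; print(np.degrees(np.arctan2(d[1],d[0])),np.linalg.norm(d))
g=onplane(c,R([(329,251),(343,190),(316,312)]),.047); print('grip',g)
print('fixed mid low z.066',onplane(c,R([(658,300),(676,120),(630,475)]),.070))
print('slid',onplane(c,R([(430,270)]),.072))
for n,t,r in(('a',(352,78),(358,511)),('b',(202,65),(148,486))):
    p=onplane(c,B([t,r]),.036); d=p[0]-p[1]; L=np.linalg.norm(d); print(n,p,L,np.degrees(np.arctan2(d[1],d[0])),'ctr',p[1]+d/L*106*L/204)
print('food blk a,b',onplane(c,B([(360,279),(183,254)]),.05))
s=get_state();print(s['eef_pos'],Rn.from_quat(s['tcp_rot']).as_matrix())
E
python3 m.py
```

```text
frame [[ 0.5762  0.0542  0.014 ]
 [ 0.4417  0.0759  0.014 ]
 [ 0.543  -0.156   0.014 ]
 [ 0.4057 -0.1504  0.014 ]
 [ 0.5083  0.0653  0.014 ]]
81.03003931974837 0.21277181225507447
80.97389974858433 0.2290786482469578
-9.145373449645218 0.13623885918389256
grip [[ 0.4939 -0.0309  0.047 ]
 [ 0.5176 -0.0368  0.047 ]
 [ 0.4703 -0.0255  0.047 ]]
fixed mid low z.066 [[ 0.4697 -0.1557  0.07  ]
 [ 0.5388 -0.1652  0.07  ]
 [ 0.4039 -0.1428  0.07  ]]
slid [[ 0.4827 -0.0694  0.072 ]]
a [[ 0.6149 -0.4941  0.036 ]
 [ 0.4128 -0.4798  0.036 ]] 0.20264414350068152 -4.035169213292999 ctr [ 0.5178 -0.4872  0.036 ]
b [[ 0.6225 -0.423   0.036 ]
 [ 0.4267 -0.3835  0.036 ]] 0.199708378128649 -11.40666472606101 ctr [ 0.5284 -0.404   0.036 ]
food blk a,b [[ 0.5175 -0.4846  0.05  ]
 [ 0.5309 -0.4032  0.05  ]]
[ 0.2787 -0.6142  0.2443] [[ 0.9107  0.4131 -0.0005]
 [ 0.4131 -0.9107  0.0017]
 [ 0.0003 -0.0018 -1.    ]]
```

Both crops were clear enough to locate things. The fixed end, the grip at (329, 251) and the left rod give a rack yaw of about 81° with the slide out about 24 mm. The left skewer is b (ring at (148, 486)) and the right one is a (ring at (358, 511)). Next I move above the grip.

```bash
cat > go.py <<'E'
# usage: go.py x y z(m) yaw(deg of tool x): prints tool-frame shift mm and rotvec
import sys
from h import *
s=get_state(); A=Rn.from_quat(s['tcp_rot'])
x,y,z,w=map(float,sys.argv[1:5])
T=Rn.from_euler('z',w,degrees=True)*Rn.from_euler('x',180,degrees=True)
print(np.round(A.inv().apply(np.array([x,y,z])-s['eef_pos'])*1000,1),np.round((A.inv()*T).as_rotvec(),3),'t',round(s['time'],2),s['eef_pos'].round(4),'open',round(s['opening'],3),'F',np.round(s['contact_force'],1),s['finger_force'])
E
python3 go.py 0.494 -0.031 0.15 -9
python3 -m jog '[[0.6,437,-442,90,0,0,0.583],[0.6,437,-442,90,0,0,0.583],[0.6,437,-442,90,0,0,0.583],[0.6,437,-442,90,0,0,0.583],[0.6,437,-442,90,0,0,0.583],[0.6,437,-442,90,0,0,0.583],[0.6,437,-442,90,0,0,0.583],[0.6,437,-442,90,0,0,0.583],[0.6,437,-442,90,0,0,0.583],[0.6,437,-442,90,0,0,0.583],[0.6,437,-442,90,0,0,0.583],[0.6,437,-442,90,0,0,0.583]]' 40
python3 go.py 0.494 -0.031 0.15 -9
```

```text
[ 437.  -442.1   95.2] [-0.002  0.     0.583] t 0.15 [ 0.2787 -0.6142  0.2443] open 0.997 F [0.4 0.1 0.4] 0.0
time: 1.35
eef_pos: [0.4848, -0.0557, 0.1591]
tcp_rot: [0.997, -0.079, 0.0, 0.0]
contact_force: [0.9, -0.9, -0.9]
opening: 0.4
finger_force: 0.0
[  5.2 -25.8   9.1] [ 0.    -0.001 -0.   ] t 1.35 [ 0.4848 -0.0557  0.1591] open 0.4 F [ 0.9 -0.9 -0.9] 0.0
```

```bash
python3 -m jog '[[0.66,5,-26,9,0,0,0],[0.66,5,-26,9,0,0,0],[0.66,5,-26,9,0,0,0]]'
python3 - <<'E'
from h import *
o=[];v=[]
for n,(x0,y0,x1,y1) in(('scene',(325,205,360,235)),('top',(295,215,318,245))):
    im=cv2.imread(f'pics/{n}0.png'); c=imaging.read_camera(n)
    m=cv2.inRange(cv2.cvtColor(im,cv2.COLOR_BGR2HSV),(3,110,90),(20,255,255))[y0:y1,x0:x1]
    ys,xs=np.nonzero(m); p=[xs.mean()+x0,ys.mean()+y0]; print(n,len(xs),p,onplane(c,p,.047))
E
python3 go.py 0.494 -0.031 0.045 -9
```

```text
time: 1.65
eef_pos: [0.4934, -0.0323, 0.1499]
tcp_rot: [0.997, -0.078, -0.001, 0.0]
contact_force: [-0.1, -0.3, -0.7]
opening: 0.339
finger_force: 0.0
scene 71 [np.float64(341.19718309859155), np.float64(222.19718309859155)] [[ 0.4917125  -0.02998069  0.047     ]]
top 101 [np.float64(304.45544554455444), np.float64(230.64356435643563)] [[ 0.49329111 -0.03062439  0.047     ]]
[ -0.   -2.6 105.6] [ 0.    -0.    -0.001] t 1.75 [ 0.4936 -0.0335  0.1506] open 0.343 F [0.5 0.2 1. ] 0.0
```

```bash
python3 -m jog '[[0.66,0,-3,40,0,0,0],[0.66,0,-3,75,0,0,0],[0.66,0,-3,105,0,0,0],[0.66,0,-3,105,0,0,0],[1,0,-3,105,0,0,0],[1,0,-3,105,0,0,0],[1,0,-3,105,0,0,0],[1,0,-3,105,0,0,0],[1,0,-3,105,0,0,0]]' 40
python3 go.py 0.5027 0.0244 0.045 -9
```

```text
time: 2.65
eef_pos: [0.4963, -0.032, 0.0475]
tcp_rot: [0.997, -0.079, 0.003, 0.001]
contact_force: [1.1, -1.6, 5.7]
opening: 0.151
finger_force: 39.0
[ -2.6 -56.7   2.5] [ 0.001 -0.006 -0.002] t 2.65 [ 0.4963 -0.032   0.0475] open 0.151 F [ 1.1 -1.6  5.7] 39.02089242590591
```

```bash
python3 -m jog '[[1,0,-20,0,0,0,0],[1,0,-40,0,0,0,0],[1,0,-57,0,0,0,0],[1,0,-57,0,0,0,0],[1,0,-57,0,0,0,0],[0.66,0,-57,0,0,0,0],[0.66,0,-57,0,0,0,0],[0.66,0,-57,0,0,0,0],[0.66,0,-57,-50,0,0,0],[0.66,0,-57,-100,0,0,0],[0.6,0,-57,-130,0,0,0],[0.6,0,-57,-130,0,0,0]]'
python3 go.py 0.5178 -0.4872 0.15 -4
```

```text
time: 3.85
eef_pos: [0.505, 0.0258, 0.1797]
tcp_rot: [0.997, -0.079, 0.004, 0.0]
contact_force: [0.2, -0.5, -0.4]
opening: 0.401
finger_force: 0.0
[ 93.1 504.6  30.4] [ 0.    -0.007 -0.088] t 3.85 [0.505  0.0258 0.1797] open 0.401 F [ 0.2 -0.5 -0.4] 0.0
```

```bash
python3 -m jog '[[0.45,93,505,30,0,0.007,-0.088],[0.45,93,505,30,0,0.007,-0.088],[0.45,93,505,30,0,0.007,-0.088],[0.45,93,505,30,0,0.007,-0.088],[0.45,93,505,30,0,0.007,-0.088],[0.45,93,505,30,0,0.007,-0.088],[0.45,93,505,30,0,0.007,-0.088],[0.45,93,505,30,0,0.007,-0.088],[0.45,93,505,30,0,0.007,-0.088],[0.45,93,505,30,0,0.007,-0.088],[0.45,93,505,30,0,0.007,-0.088],[0.45,93,505,30,0,0.007,-0.088]]'
python3 - <<'E'
from h import *
c=imaging.read_camera('top');im=c['image'];cv2.imwrite('pics/top1.png',im)
cv2.imwrite('pics/rack1.png',cv2.resize(im[195:270,258:368],None,fx=7,fy=7,interpolation=cv2.INTER_CUBIC))
E
python3 go.py 0.5178 -0.4872 0.040 -4
```

```text
time: 5.05
eef_pos: [0.5137, -0.4879, 0.1419]
tcp_rot: [0.999, -0.036, 0.002, -0.002]
contact_force: [0.4, 0.5, -0.1]
opening: 0.549
finger_force: 0.0
[  3.2   1.3 102.5] [-0.004 -0.004 -0.001] t 5.1 [ 0.5143 -0.4861  0.1425] open 0.547 F [-0.1 -0.5 -0.3] 0.0
```

View pics/rack1.png

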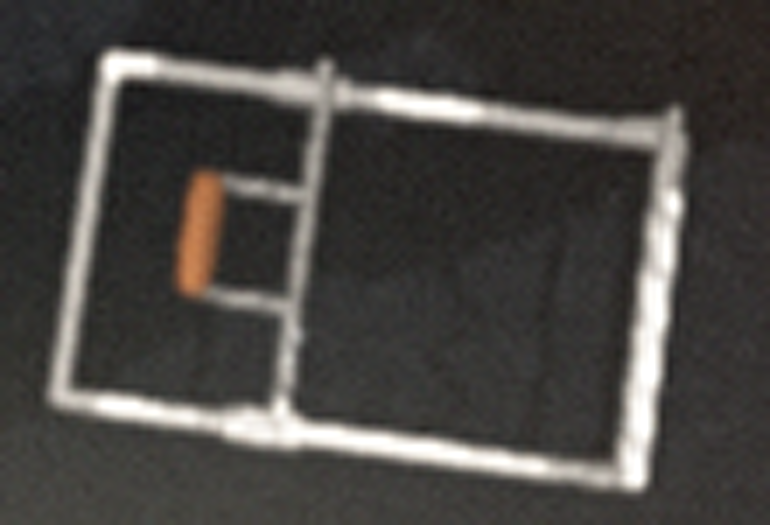

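The slide is drawn out: the grip is now at (200, 233), about 57 mm further, and the ends are about 140 mm apart at (305, 240) and (655, 300). Next I grasp skewer a.

```bash
python3 -m jog '[[0.45,3,1,40,-0.004,-0.004,0],[0.45,3,1,80,-0.004,-0.004,0],[0.45,3,1,102,-0.004,-0.004,0],[0.45,3,1,102,-0.004,-0.004,0],[1,3,1,102,-0.004,-0.004,0],[1,3,1,102,-0.004,-0.004,0],[1,3,1,102,-0.004,-0.004,0],[1,3,1,102,-0.004,-0.004,0],[1,3,1,102,-0.004,-0.004,0]]' 40
python3 go.py 0.5178 -0.4872 0.20 -4
```

```text
time: 6.0
eef_pos: [0.5199, -0.4887, 0.0449]
tcp_rot: [0.999, -0.035, 0.002, 0.003]
contact_force: [0.7, 1.6, 2.4]
opening: 0.314
finger_force: 45.5
[  -1.6   -0.5 -155.1] [ 0.006 -0.004  0.   ] t 6.0 [ 0.5199 -0.4887  0.0449] open 0.314 F [0.7 1.6 2.4] 45.471433997154236
```

```bash
python3 -m jog '[[1,0,0,-50,0,0,0],[1,0,0,-100,0,0,0],[1,0,0,-150,0,0,0],[1,0,0,-155,0,0,0],[1,0,0,-155,0,0,0]]'
python3 go.py 0.535 -0.092 0.2 81
```

```text
time: 6.5
eef_pos: [0.5198, -0.4886, 0.202]
tcp_rot: [0.999, -0.035, 0.003, 0.005]
contact_force: [-1.5, -0.2, -1.9]
opening: 0.319
finger_force: 45.2
[ -12.4 -396.7   -1.6] [ 1.200e-02  1.000e-03 -1.483e+00] t 6.5 [ 0.5198 -0.4886  0.202 ] open 0.319 F [-1.5 -0.2 -1.9] 45.22934675216675
```

```bash
python3 -m jog '[[1,-12,-397,-2,0,0,-1.483],[1,-12,-397,-2,0,0,-1.483],[1,-12,-397,-2,0,0,-1.483],[1,-12,-397,-2,0,0,-1.483],[1,-12,-397,-2,0,0,-1.483],[1,-12,-397,-2,0,0,-1.483],[1,-12,-397,-2,0,0,-1.483],[1,-12,-397,-2,0,0,-1.483],[1,-12,-397,-2,0,0,-1.483],[1,-12,-397,-2,0,0,-1.483],[1,-12,-397,-2,0,0,-1.483],[1,-12,-397,-2,0,0,-1.483]]'
python3 go.py 0.535 -0.092 0.11 81
```

```text
time: 7.7
eef_pos: [0.5335, -0.0903, 0.1966]
tcp_rot: [0.761, 0.648, -0.001, 0.001]
contact_force: [-0.5, -0.0, -0.1]
opening: 0.316
finger_force: 45.2
[-1.1  1.8 86.6] [-0.     0.003 -0.003] t 7.7 [ 0.5335 -0.0903  0.1966] open 0.316 F [-0.5 -0.  -0.1] 45.187856554985046
```

```bash
python3 -m jog '[[1,-1,2,40,0,0.003,0],[1,-1,2,80,0,0.003,0],[1,-1,2,87,0,0.003,0],[1,-1,2,87,0,0.003,0],[1,-1,2,87,0,0.003,0]]'
python3 - <<'E'
from h import *
a=imaging.read_camera('top')['image'][185:275,258:378]; b=imaging.read_camera('scene')['image'][170:270,290:400]
cv2.imwrite('pics/place1.png',np.vstack([cv2.resize(a,(400,300),interpolation=cv2.INTER_CUBIC),cv2.resize(b,(400,300),interpolation=cv2.INTER_CUBIC)]))
E
python3 go.py 0.535 -0.092 0.08 81
```

```text
time: 8.2
eef_pos: [0.5376, -0.0929, 0.1132]
tcp_rot: [0.761, 0.649, 0.001, 0.003]
contact_force: [-0.4, -0.8, -0.9]
opening: 0.317
finger_force: 45.1
[ 0.5 -3.5 34.1] [ 0.008  0.002 -0.001] t 8.3 [ 0.5382 -0.0929  0.1141] open 0.317 F [-0.1  0.9 -0.6] 45.05464017391205
```

View pics/place1.png

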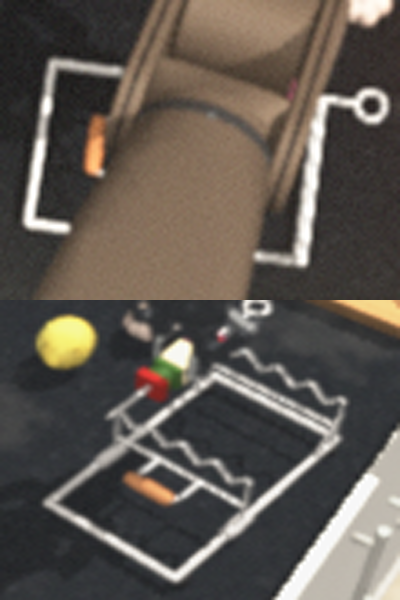

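Top crop: the ring is at (371, 106), beyond the fixed end. Scene crop: the skewer hangs above the outer dip, its tip at (112, 412). I'll check its rack-frame position with numbers.

```bash
python3 - <<'E'
from h import *
c=imaging.read_camera('top');s=imaging.read_camera('scene')
o=np.array([.490,-.0493]);th=np.radians(81);u=np.array([np.cos(th),np.sin(th)]);v=np.array([-u[1],u[0]])
def rk(p): q=p[:,:2]-o; return np.c_[q@u,q@v]*1000
print('ring',rk(onplane(c,[371*.3+258,106*.3+185],.105)))
print('tip',rk(onplane(s,[112*.275+290,112/3+170],.105)))
E
```

```text
ring [[-145.11235083  -52.08147918]]
tip [[ 52.37838368 -52.8408406 ]]
```

```bash
python3 -m jog '[[1,4,-2,15,0.008,0,0],[1,4,-2,28,0.008,0,0],[1,4,-2,37,0.008,0,0],[1,4,-2,37,0.008,0,0],[1,4,-2,37,0.008,0,0]]'
python3 go.py 0.535 -0.092 0.077 81
```

```text
time: 8.9
eef_pos: [0.5361, -0.0878, 0.0761]
tcp_rot: [0.761, 0.649, -0.002, -0.002]
contact_force: [-3.8, 1.9, 11.5]
opening: 0.319
finger_force: 46.8
[-4.3 -0.4 -0.9] [-0.005  0.    -0.   ] t 8.9 [ 0.5361 -0.0878  0.0761] open 0.319 F [-3.8  1.9 11.5] 46.80310606956482
```

```bash
python3 -m jog '[[0.5,0,0,-2,0,0,0],[0.5,0,0,-2,0,0,0],[0.5,0,0,-2,0,0,0],[0.5,0,0,-2,0,0,0],[0.5,0,0,-30,0,0,0],[0.5,0,0,-70,0,0,0],[0.5,0,0,-120,0,0,0],[0.5,0,0,-120,0,0,0]]'
python3 go.py 0.5284 -0.404 0.19 -11.4
```

```text
time: 9.7
eef_pos: [0.5402, -0.0895, 0.2028]
tcp_rot: [0.76, 0.649, 0.002, 0.005]
contact_force: [0.2, -0.2, 0.7]
opening: 0.5
finger_force: 0.0
[-312.4   37.4   14.5] [ 0.011 -0.005  1.613] t 9.7 [ 0.5402 -0.0895  0.2028] open 0.5 F [ 0.2 -0.2  0.7] 0.0
```

```bash
python3 -m jog '[[0.45,-312,37,14,0,0,1.613],[0.45,-312,37,14,0,0,1.613],[0.45,-312,37,14,0,0,1.613],[0.45,-312,37,14,0,0,1.613],[0.45,-312,37,14,0,0,1.613],[0.45,-312,37,14,0,0,1.613],[0.45,-312,37,14,0,0,1.613],[0.45,-312,37,14,0,0,1.613],[0.45,-312,37,14,0,0,1.613],[0.45,-312,37,14,0,0,1.613],[0.45,-312,37,14,0,0,1.613],[0.45,-312,37,14,0,0,1.613]]'
python3 - <<'E'
from h import *
a=imaging.read_camera('top')['image'][185:275,258:378]; b=imaging.read_camera('scene')['image'][170:270,290:400]
cv2.imwrite('pics/place2.png',np.vstack([cv2.resize(a,(400,300),interpolation=cv2.INTER_CUBIC),cv2.resize(b,(400,300),interpolation=cv2.INTER_CUBIC)]))
E
python3 go.py 0.5284 -0.404 0.04 -11.4
```

```text
time: 10.9
eef_pos: [0.5233, -0.4019, 0.1797]
tcp_rot: [0.995, -0.099, -0.003, -0.0]
contact_force: [0.3, 0.5, -0.0]
opening: 0.547
finger_force: 0.0
[  6.   1. 140.] [0.001 0.005 0.002] t 11.0 [ 0.5234 -0.4018  0.18  ] open 0.55 F [-0.4  0.   0. ] 0.0
```

View pics/place2.png

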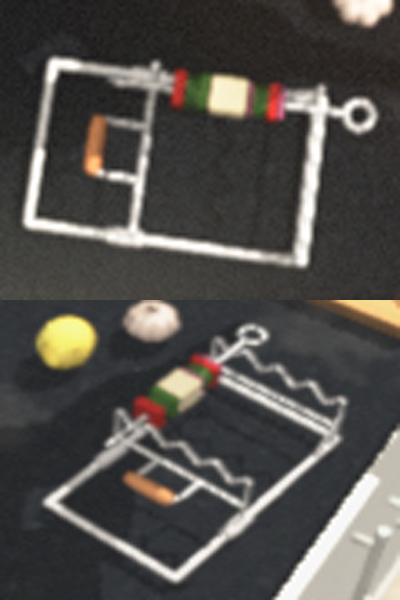

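Skewer a sits in the outer dips of both ends, its ring at (360, 115) and its food between the ends. Next is skewer b.

```bash
python3 -m jog '[[0.45,6,1,45,0,0.005,0],[0.45,6,1,90,0,0.005,0],[0.45,6,1,130,0,0.005,0],[0.45,6,1,140,0,0.005,0],[0.45,6,1,140,0,0.005,0],[1,6,1,140,0,0.005,0],[1,6,1,140,0,0.005,0],[1,6,1,140,0,0.005,0],[1,6,1,140,0,0.005,0],[1,6,1,140,0,0.005,0]]' 40
python3 -m jog '[[1,0,0,-50,0,0,0],[1,0,0,-100,0,0,0],[1,0,0,-150,0,0,0],[1,0,0,-155,0,0,0],[1,0,0,-155,0,0,0]]'
python3 go.py 0.4685 -0.080 0.2 81
```

```text
time: 12.0
eef_pos: [0.5301, -0.4057, 0.0439]
tcp_rot: [0.995, -0.099, 0.002, 0.002]
contact_force: [0.2, -0.0, 5.6]
opening: 0.32
finger_force: 42.8
time: 12.5
eef_pos: [0.5294, -0.4048, 0.199]
tcp_rot: [0.995, -0.099, 0.002, 0.002]
contact_force: [0.1, 0.1, -0.7]
opening: 0.324
finger_force: 42.0
[-124.  -306.4   -3. ] [ 0.007 -0.    -1.613] t 12.5 [ 0.5294 -0.4048  0.199 ] open 0.324 F [ 0.1  0.1 -0.7] 41.96203529834747
```

```bash
python3 -m jog '[[1,-124,-306,-3,0,0,-1.613],[1,-124,-306,-3,0,0,-1.613],[1,-124,-306,-3,0,0,-1.613],[1,-124,-306,-3,0,0,-1.613],[1,-124,-306,-3,0,0,-1.613],[1,-124,-306,-3,0,0,-1.613],[1,-124,-306,-3,0,0,-1.613],[1,-124,-306,-3,0,0,-1.613],[1,-124,-306,-3,0,0,-1.613],[1,-124,-306,-3,0,0,-1.613],[1,-124,-306,-3,0,0,-1.613],[1,-124,-306,-3,0,0,-1.613]]'
python3 go.py 0.4685 -0.080 0.112 81
```

```text
time: 13.7
eef_pos: [0.466, -0.0788, 0.1955]
tcp_rot: [0.76, 0.649, -0.002, -0.002]
contact_force: [-0.3, 1.3, -1.3]
opening: 0.316
finger_force: 41.9
[-0.8  3.1 83.5] [-0.005  0.     0.   ] t 13.7 [ 0.466  -0.0788  0.1955] open 0.316 F [-0.3  1.3 -1.3] 41.91836357116699
```

```bash
python3 -m jog '[[1,-1,2,40,-0.005,0,0],[1,-1,2,80,-0.005,0,0],[1,-1,2,84,-0.005,0,0],[1,-1,2,84,-0.005,0,0],[1,-1,2,84,-0.005,0,0]]'
python3 - <<'E'
from h import *
a=imaging.read_camera('top')['image'][185:275,258:378]; b=imaging.read_camera('scene')['image'][170:270,290:400]
cv2.imwrite('pics/place3.png',np.vstack([cv2.resize(a,(400,300),interpolation=cv2.INTER_CUBIC),cv2.resize(b,(400,300),interpolation=cv2.INTER_CUBIC)]))
E
python3 go.py 0.4685 -0.080 0.077 81
```

```text
time: 14.2
eef_pos: [0.4704, -0.0813, 0.1157]
tcp_rot: [0.761, 0.649, 0.002, 0.003]
contact_force: [-0.5, -1.1, -0.6]
opening: 0.314
finger_force: 41.9
[ 1.2 -3.  39.5] [ 0.009  0.002 -0.   ] t 14.3 [ 0.4709 -0.0815  0.1165] open 0.32 F [ 0.6  0.5 -0.4] 41.851465702056885
```

View pics/place3.png

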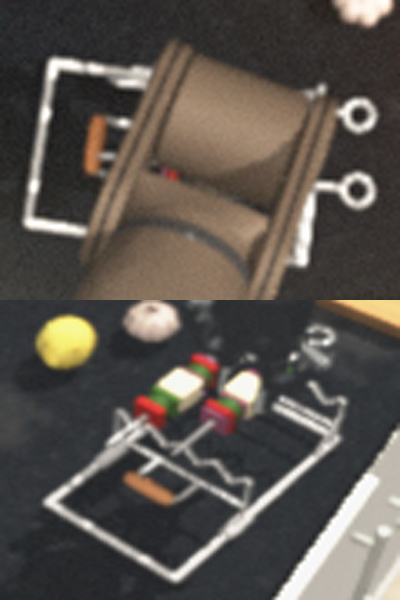

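Skewer b hangs level beside a, its ring at (357, 190) and its tip at (180, 453). I'll check its lane.

```bash
python3 - <<'E'
from h import *
c=imaging.read_camera('top');s=imaging.read_camera('scene')
o=np.array([.490,-.0493]);th=np.radians(81);u=np.array([np.cos(th),np.sin(th)]);v=np.array([-u[1],u[0]])
def rk(p): q=p[:,:2]-o; return np.c_[q@u,q@v]*1000
print('ring',rk(onplane(c,[357*.3+258,190*.3+185],.108)))
print('tip',rk(onplane(s,[180*.275+290,153/3+170],.108)))
E
```

```text
ring [[-141.51802535   15.0383016 ]]
tip [[58.30888547 20.94769904]]
```

Ring and tip are at y ≈ 15 and 21 mm, and the target dip is at 17 with ±17 mm of capture. I lower and release.

```bash
python3 -m jog '[[1,2,-2,15,0.009,0,0],[1,2,-2,28,0.009,0,0],[1,2,-2,39,0.009,0,0],[1,2,-2,39,0.009,0,0],[1,2,-2,39,0.009,0,0]]'
python3 go.py 0.4685 -0.080 0.077 81
```

```text
time: 14.9
eef_pos: [0.4686, -0.0786, 0.0754]
tcp_rot: [0.761, 0.649, -0.001, -0.001]
contact_force: [-0.5, 1.1, 4.8]
opening: 0.317
finger_force: 42.8
[-1.4  0.1 -1.6] [-0.003  0.    -0.001] t 14.9 [ 0.4686 -0.0786  0.0754] open 0.317 F [-0.5  1.1  4.8] 42.764328718185425
```

```bash
python3 -m jog '[[0.5,0,0,-1,0,0,0],[0.5,0,0,-1,0,0,0],[0.5,0,0,-1,0,0,0],[0.5,0,0,-1,0,0,0],[0.5,0,0,-30,0,0,0],[0.5,0,0,-70,0,0,0],[0.5,0,0,-120,0,0,0],[0.5,0,0,-120,0,0,0]]'
python3 -m jog '[[0.5,-50,0,-20,0,0,0],[0.5,-100,0,-20,0,0,0],[0.5,-150,30,-20,0,0,0],[0.5,-200,60,-20,0,0,0],[0.5,-250,60,-20,0,0,0],[0.5,-250,60,-20,0,0,0],[0.5,-250,60,-20,0,0,0],[0.5,-250,60,-20,0,0,0]]'
python3 - <<'E'
from h import *
a=imaging.read_camera('top')['image'][185:275,258:378]; b=imaging.read_camera('scene')['image'][170:270,290:400]
cv2.imwrite('pics/place4.png',np.vstack([cv2.resize(a,(400,300),interpolation=cv2.INTER_CUBIC),cv2.resize(b,(400,300),interpolation=cv2.INTER_CUBIC)]))
E
```

```text
time: 15.7
eef_pos: [0.4726, -0.0802, 0.2032]
tcp_rot: [0.76, 0.65, 0.002, 0.006]
contact_force: [0.8, -0.8, 0.8]
opening: 0.498
finger_force: 0.0
time: 16.5
eef_pos: [0.4883, -0.3341, 0.2145]
tcp_rot: [0.761, 0.649, -0.001, -0.002]
contact_force: [0.2, 0.7, -0.4]
opening: 0.499
finger_force: 0.0
```

View pics/place4.png

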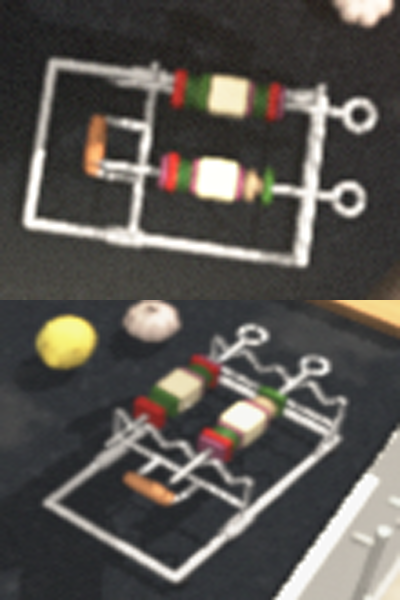

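Both skewers lie across both ends, with rings at (360, 115) and (348, 198). I'll do a final numeric check at z = 68 mm.

```bash
python3 - <<'E'
from h import *
c=imaging.read_camera('top');s=imaging.read_camera('scene')
o=np.array([.490,-.0493]);th=np.radians(81);u=np.array([np.cos(th),np.sin(th)]);v=np.array([-u[1],u[0]])
def rk(p): q=p[:,:2]-o; return np.c_[q@u,q@v]*1000
t=lambda x,y:[x*.3+258,y*.3+185]
q=lambda x,y:[x*.275+290,(y-300)/3+170]
print('top ringA,ringB,blkA,blkB',rk(onplane(c,[t(360,115),t(348,198)],.068)),rk(onplane(c,[t(230,96),t(217,179)],.08)))
print('scene rings, tips A,B',rk(onplane(s,[q(252,334),q(314,365),q(108,445),q(174,481)],.068)))
E
```

```text
top ringA,ringB,blkA,blkB [[-141.01331417  -49.94793212]
 [-139.20542472   17.72735699]] [[-35.19659606 -49.07830333]
 [-33.67174272  18.13688031]]
scene rings, tips A,B [[-138.16195775  -47.72891572]
 [-136.85233803   20.36635398]
 [  63.19000658  -47.2598538 ]
 [  62.62537733   21.08687415]]
```

Both views agree: skewer a is at y ≈ -50 mm, b at y ≈ 18 mm, both level and parallel to the rack. I hand in.

```bash
python3 -c "
from plant import workorder
print(workorder.sign_off())"
```

```text
the job is handed in; nothing more can be done
None
```

The job is handed in: the rack is drawn out to about 140 mm, skewer a rests in the outer dips (y ≈ -51 mm) and skewer b in the y ≈ +17 mm dips with one pair empty between them; no verdict was returned, but both cameras agree on these positions.

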